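Tighten the lid of a paint pressure pot crosswise and shut its vent

ROBOT

A 7-joint arm with a two-finger parallel gripper is mounted at the origin on the work surface. World frame = base frame: x ahead of the robot, y to its left, z up, the work surface at z = 0. Lengths are in mm, angles in rad, forces in N, time in s.
With the tool pointing down it reaches from about 400 to 850 mm from the base axis. Payload 10.4 kg.
Tool frame: the origin (TCP) lies on the centre line of the jaws, within the pads' length; the fingertips stand 11 mm ahead of it and the grasp point (between the pads) lies 8 mm behind it (arm.tips_ahead is the distance from the TCP to the fingertips, in mm); z points along the fingers, y is the direction in which the jaws open and shut (so a half turn about z gives the same grasp; the last joint's range is limited). The gripper opens to 87 mm and grips with 3 to 60 N. Pads are 19 mm wide; open, the fingers measure 117 mm over their backs; the gripper's body (75 mm by 190 mm) begins 51 mm behind the grasp point.
Start: joints at [-1.291, 0.332, -0.065, 1.46, 0.022, 1.35, -0.088], TCP at [186.358, 596.592, 233.576] pointing down, gripper open.
Joint ranges: [-2.6, 2.6], [-0.5, 2.12], [-1.47, 1.34], [0.16, 2.42], [-1.27, 4.41], [0.06, 2.06], [-2.6, 2.6]. Speed limits (rad/s): [2.22, 2.22, 2.79, 2.79, 3.14, 3.14, 3.14].

INTERFACE

Orientations are given as a unit quaternion [w, x, y, z].
In Python, from plant import arm, cams, workorder gives the robot as it stands. The module is installed in compiled form; this text tells all that it offers.
- The arm moves only by the tool play_rows, never from a script. Its argument "motion" is a list of rows, each an object with "delta_pos": the shift along the world's x, y, z in m, a list of three; "twist": the turn, a rotation vector about the world's x, y, z in rad, a list of three; "jaw": the closure, from -1 (fully open) to 1 (shut). A call has 1 to 20 rows; each row shifts and turns the commanded pose from where the row before left it; what a row does not reach is not made up. A row lasts 1/12 s, in which the tool goes at most 41.7 mm and 7.16 degrees, less where a joint would pass 70% of its speed; a pose out of reach is approached as far as the arm can. A call is refused whole if a number of a shift passes 0.0417 or a number of a turn 0.125, either way. A call with a gripper value outside its range is refused whole. The fingers move at their own pace and stop on an object; "grip_force" is the grip in N (left out, the last holds). Time passes only in rows, so rows that do not move let the fingers close. It gives the time, the measured TCP pose, the force and the opening at its end, in the units of the state.
- arm.observe(): the state, without advancing time (a new reading comes with each control period).
- cams.camera(name): name is "scene" or "top"; returns (picture, depth): 480x640x3 uint8, blue, green, red; 480x640 float32, mm along the optical axis (not along the pixel's ray), 0 where there is no reading.
- cams.camera_model(name): a dict with "fovy" (degrees; the focal length in pixels is half the picture's height over the tangent of half this angle, whatever the lens; pixels are square), "cx", "cy" (the principal point, pixels), "rvec" (rotation vector, rad) and "tvec" (3), from world to camera coordinates, as OpenCV has them. Camera axes: x right, y down, z forward; pixel columns grow to the right and rows downward; lengths in mm; the calibration is good to about 2 mm. A picture is of the moment at which its call begins. camera_model takes no time and is no camera call.
- workorder.finish_job(): hands the job in, once; it reports no verdict.
The state is a dict: "time_s": time; "joint_positions": joint angles; "qvel": joint speeds; "effort": joint torques, N m; "ee_pos": TCP position; "ee_rot": TCP orientation; "contact_force": force on the tool from outside, world axes, zero at the start; "wrist_torque": the same for the moment, N m; "width": finger opening in mm.
Only numpy, scipy, OpenCV 4.12 (cv2) and the standard library are available. Lean on these libraries where they do the work, as an engineer would, in place of code of your own. Each camera call takes 0.05 s, during which the arm holds its last target.

TASK

Tighten the four wing nuts on the pressure pot's lid crosswise, in two passes: first turn each nut clockwise about half way (bar at 45 degrees), going from the first nut to the one opposite and then to the other two; then, again starting with two opposite nuts, turn each fully home, its bar pointing at the lid's centre. Only after that swing the vent lever in the middle of the lid over to its other side, fully, to shut it. Leave the tin and the two cups that stand around the pot as they are.

Things in the scene. Friction and masses are not known exactly. Their poses are not given: they have to be found in the camera images.
- lid_center (a point): Centre of the lid's flat top on the grey paint pressure pot, 130 mm above the table. Pot fixed and upright, lid 212 mm in diameter. Axes: z up, x = the way the vent lever is pushed to shut. Nuts a, b, c, d stand 80 mm out, at 45, 135, 225, 315 degrees from x, counter-clockwise from above; a is opposite c, b opposite d. The vent lever stands in the middle, its fork 25 mm high.
- nut_a (a joint): Brass wing nut a (one of four alike), at 45 degrees from the x axis of the lid. Turns clockwise from above: 0 = loose, wing bar along the lid's rim (square to the line to the lid's centre); 1.571 rad = home at a hard stop, bar pointing at the lid's centre; 0.785 = half way, bar at 45 degrees. Starts at 0 to 0.2; stays where it is left (0.12 N m of friction).
- nut_a_grip (a point): Point to grip wing nut a: on its axis, in the wing bar, 27 mm above the lid's flat top, 157 mm above the table. The point's x axis lies along the wing bar and turns with it. The bar is 47 mm long, 10 mm thick (y), its flats upright; it reaches from 15 mm to about 41 mm above the lid; below it a hub 20 mm in diameter.
- nut_b (a joint): Brass wing nut b (one of four alike), at 135 degrees from the x axis of the lid. Turns clockwise from above: 0 = loose, wing bar along the lid's rim (square to the line to the lid's centre); 1.571 rad = home at a hard stop, bar pointing at the lid's centre; 0.785 = half way, bar at 45 degrees. Starts at 0 to 0.2; stays where it is left (0.12 N m of friction).
- nut_b_grip (a point): Point to grip wing nut b: on its axis, in the wing bar, 27 mm above the lid's flat top, 157 mm above the table. The point's x axis lies along the wing bar and turns with it. The bar is 47 mm long, 10 mm thick (y), its flats upright; it reaches from 15 mm to about 41 mm above the lid; below it a hub 20 mm in diameter.
- nut_c (a joint): Brass wing nut c (one of four alike), at 225 degrees from the x axis of the lid. Turns clockwise from above: 0 = loose, wing bar along the lid's rim (square to the line to the lid's centre); 1.571 rad = home at a hard stop, bar pointing at the lid's centre; 0.785 = half way, bar at 45 degrees. Starts at 0 to 0.2; stays where it is left (0.12 N m of friction).
- nut_c_grip (a point): Point to grip wing nut c: on its axis, in the wing bar, 27 mm above the lid's flat top, 157 mm above the table. The point's x axis lies along the wing bar and turns with it. The bar is 47 mm long, 10 mm thick (y), its flats upright; it reaches from 15 mm to about 41 mm above the lid; below it a hub 20 mm in diameter.
- nut_d (a joint): Brass wing nut d (one of four alike), at 315 degrees from the x axis of the lid. Turns clockwise from above: 0 = loose, wing bar along the lid's rim (square to the line to the lid's centre); 1.571 rad = home at a hard stop, bar pointing at the lid's centre; 0.785 = half way, bar at 45 degrees. Starts at 0 to 0.2; stays where it is left (0.12 N m of friction).
- nut_d_grip (a point): Point to grip wing nut d: on its axis, in the wing bar, 27 mm above the lid's flat top, 157 mm above the table. The point's x axis lies along the wing bar and turns with it. The bar is 47 mm long, 10 mm thick (y), its flats upright; it reaches from 15 mm to about 41 mm above the lid; below it a hub 20 mm in diameter.
- vent (a joint): Vent lever in the middle of the lid: 0 = open, leaning 0.6 rad to the lid's -x side; 1.2 rad = shut at a hard stop, leaning 0.6 rad to the lid's +x side. It starts between 0 and 0.12 and stays where it is left; about 1.5 N at the ball moves it. It swings about a line along the lid's y axis, 18 mm above the lid's flat top.
- vent_ball (a point): Centre of the black ball, 16 mm in diameter, at the free end of the vent lever, 38 mm from its pivot; about 49 mm above the lid's flat top at either end of its travel, 56 mm at mid-swing.
- tin: Bystander: closed paint tin, 86 mm in diameter, 110 mm high, standing beyond the pot. Origin at the centre of its underside.
- cup: Bystander: empty plastic cup, 72 mm in diameter at the rim, 85 mm high, standing beside the pot. Origin at the centre of its underside.
- mixcup: Bystander: another such cup on the other side of the pot. Origin at the centre of its underside.
There are look-alikes about, which are no part of the job. What is shaped like the part that bears lid_center but pink or red is not meant.

How it is judged (in metres and radians):
On the way, in this order (a step that is already met when the one before it is completed fails the run):
1. two opposite nuts are turned about half way (0.5 to 1.15 rad) while the other two are still loose (under 0.38) (((value of joint nut_a between 0.5 and 1.15 rad and value of joint nut_c between 0.5 and 1.15 rad and value of joint each of nut_b, nut_d below 0.38 rad) or (value of joint nut_b between 0.5 and 1.15 rad and value of joint nut_d between 0.5 and 1.15 rad and value of joint each of nut_a, nut_c below 0.38 rad))), for 0.1 s.
2. all four nuts are about half way (0.5 to 1.15 rad) (value of joint nut_a between 0.5 and 1.15 rad and value of joint nut_b between 0.5 and 1.15 rad and value of joint nut_c between 0.5 and 1.15 rad and value of joint nut_d between 0.5 and 1.15 rad), for 0.1 s.
3. two opposite nuts are home (over 1.42 rad) while the other two are still about half way (0.5 to 1.15 rad) (((value of joint each of nut_a, nut_c above 1.42 rad and value of joint nut_b between 0.5 and 1.15 rad and value of joint nut_d between 0.5 and 1.15 rad) or (value of joint each of nut_b, nut_d above 1.42 rad and value of joint nut_a between 0.5 and 1.15 rad and value of joint nut_c between 0.5 and 1.15 rad))), for 0.1 s.
4. all four nuts are home while the vent is still open (lever under 0.5 rad) (value of joint each of nut_a, nut_b, nut_c, nut_d above 1.42 rad and value of joint vent below 0.5 rad), for 0.1 s.
At the end, for the whole second after the job is handed in: All four wing nuts are home (over 1.42 of 1.571 rad), the vent lever is shut (over 1.05 of 1.2 rad) and at rest, and the tin and both cups stand upright (value of joint each of nut_a, nut_b, nut_c, nut_d above 1.42 rad and value of joint vent above 1.05 rad and velocity of joint vent below 0.05 rad/s and angle between each of tin, cup, mixcup's own z axis and vertical below 0.2 rad); the robot touches nothing.
It fails at once if a nut is turned past 1.15 rad while another is not yet at 0.5 rad (value of joint any of nut_a, nut_b, nut_c, nut_d above 1.15 rad and value of joint any of nut_a, nut_b, nut_c, nut_d below 0.5 rad).
It fails at once if the vent lever passes 0.8 rad before all nuts are home (over 1.42 rad) (value of joint vent above 0.8 rad and value of joint any of nut_a, nut_b, nut_c, nut_d below 1.42 rad).
It fails at once if the tin or a cup is moved by more than 40 mm or tipped past 0.5 rad (distance of any of tin, cup, mixcup from where it was at the start of the episode above 0.04 m or angle between any of tin, cup, mixcup's own z axis and vertical above 0.5 rad).
It also fails if it takes over 72 s, if anything falls off the work surface, if the arm or the gripper's body presses on something with over 40 N, if the wrist force passes 120 N, or if a joint passes its speed limit or range.

## Working session

There is one attempt and no reset: what is moved stays moved. The work goes in short steps, Python scripts to look and compute and a tool call to move; the robot and the scene stay as the last step left them, time stands still between calls to the robot, and variables do not carry over. Pictures are saved under pics/ and viewed, and the job is handed in when it is done.

Besides the shell and the picture viewer there is one more tool, called after ">>>" as name([rows], argument=value, ...), one row to a line, values as JSON. play_rows: Moves the arm, as the interface text tells. Its arguments: {"type":"object","properties":{"motion":{"type":"array"},"grip_force":{"type":"number"}},"required":["motion"]}

```bash
mkdir -p pics; cat > h.py <<'E'
import numpy as np, cv2
from plant import arm, cams, workorder
def model(n):
    m=cams.camera_model(n); f=240/np.tan(np.radians(m['fovy'])/2)
    K=np.array([[f,0,m['cx']],[0,f,m['cy']],[0,0,1.]])
    R=cv2.Rodrigues(np.array(m['rvec'],float))[0]; t=np.array(m['tvec'],float).ravel()
    return K,R,t
def ray(n,u,v,z):
    K,R,t=model(n); d=R.T@np.linalg.solve(K,[u,v,1.]); c=-R.T@t
    return c+d*(z-c[2])/d[2]
def proj(n,p):
    K,R,t=model(n); q=K@(R@np.array(p,float)+t); return q[:2]/q[2]
E
python3 - <<'E'
from h import *
for n in('scene','top'):
    a,d=cams.camera(n); cv2.imwrite(f'pics/{n}0.png',a); np.savez(f'{n}0.npz',a=a,d=d)
    K,R,t=model(n); print(n,K[0,0],K[:2,2],-R.T@t, R[2])
s=arm.observe(); print(s); print(cams.camera_model('top'))
E
```

```text
scene 610.6749805643263 [325.17551172 234.70828859] [1123.09165452  -29.26564711  927.08289991] [-0.62339642  0.09220549 -0.77645029]
top 559.192698148277 [313.77113692 241.63226562] [ 411.84793095   34.92361554 1268.22934675] [ 0.0929571   0.01910674 -0.99548677]
{'time_s': 0.1, 'joint_positions': array([-1.29059885,  0.33280305, -0.06470449,  1.46083553,  0.02161217,
        1.34989313, -0.08852554]), 'qvel': array([-0.00196124, -0.00290637,  0.00356215, -0.00289608, -0.00010301,
        0.00093438, -0.00043614]), 'effort': array([ 1.42177203e-03, -6.24540424e+01,  2.50663067e-02, -3.90718138e+01,
       -6.11591851e-02,  3.66747729e-02,  1.10779333e-04]), 'ee_pos': array([186.27737395, 596.25877448, 232.84742242]), 'ee_rot': array([-6.11622435e-05,  1.50820922e-01,  9.88560905e-01, -6.18565574e-04]), 'contact_force': array([ 0.35806553,  0.94245557, -0.79647972]), 'wrist_torque': array([-0.013543  ,  0.00760158, -0.0257506 ]), 'width': 87.28388561637732}
{'fovy': 46.457066442676265, 'cx': 313.7711369201037, 'cy': 241.6322656200046, 'rvec': array([ 2.13427573, -2.1935578 ,  0.07841913]), 'tvec': array([  73.22048484,  526.11618786, 1223.55407342])}
```

View pics/scene0.png

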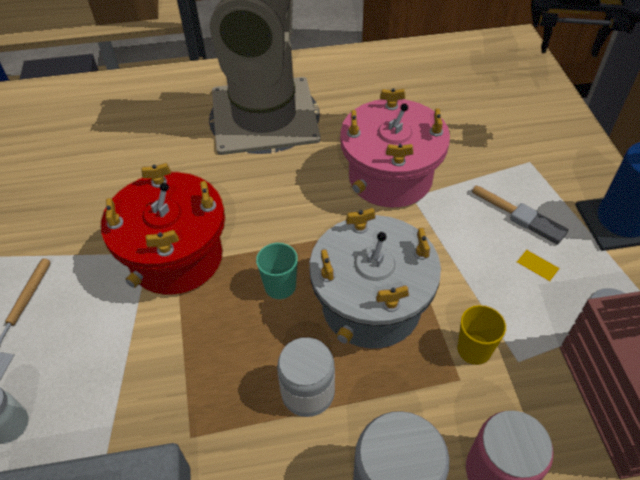

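View pics/top0.png

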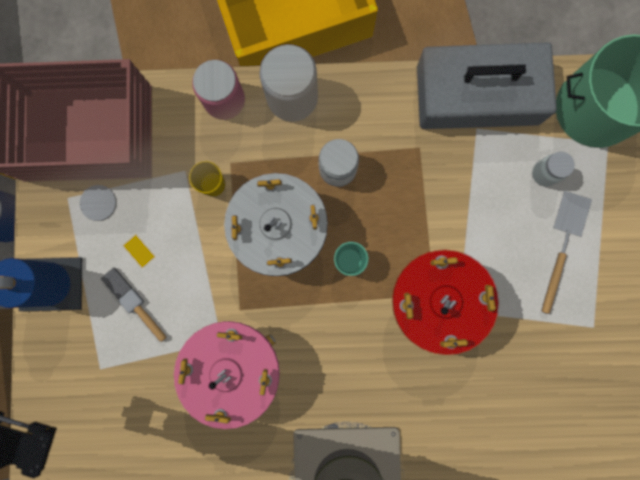

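```bash
python3 - <<'E'
from h import *
a=np.load('top0.npz')['a']; c=a[160:290,205:345]; c1=cv2.resize(c,None,fx=4.5,fy=4.5,interpolation=cv2.INTER_CUBIC); cv2.imwrite('pics/topz.png',c1)
a2=np.load('scene0.npz')['a']; c=a2[195:350,300:450]; cv2.imwrite('pics/scz.png',cv2.resize(c,None,fx=3.8,fy=3.8,interpolation=cv2.INTER_CUBIC))
for n,A,(x0,x1,y0,y1),ball in(('top',a,(215,340,165,285),0),('scene',a2,(300,450,195,350),0)):
    D=np.load(n+'0.npz')['d']
    hsv=cv2.cvtColor(A,cv2.COLOR_BGR2HSV); m=((hsv[...,0]>10)&(hsv[...,0]<32)&(hsv[...,1]>130)&(hsv[...,2]>60)).astype(np.uint8)
    mm=np.zeros_like(m); mm[y0:y1,x0:x1]=m[y0:y1,x0:x1]
    k,l,st,ce=cv2.connectedComponentsWithStats(mm)
    for i in range(1,k):
        if st[i,4]<15: continue
        ys,xs=np.where(l==i); r=cv2.minAreaRect(np.c_[xs,ys].astype(np.float32))
        print(n,st[i,4],ce[i],r,ray(n,*ce[i],162).round(1))
    g=A.max(2); b=np.zeros_like(m); b[y0:y1,x0:x1]=(g<45)[y0:y1,x0:x1]
    k,l,st,ce=cv2.connectedComponentsWithStats(b)
    for i in range(1,k):
        if st[i,4]>12: print(n,'dark',st[i],ce[i],ray(n,*ce[i],179).round(1))
E
```

```text
top 244 [218.75       181.52868852] ((220.0, 180.5), (31.0, 10.0), 90.0) [642.2 244.4 162. ]
top 46 [308.34782609 171.36956522] ((307.9923400878906, 170.86155700683594), (14.139958381652832, 8.062257766723633), 60.2551155090332) [657.3  63.3 162. ]
top 22 [309.18181818 179.68181818] ((308.75, 179.75), (12.016654968261719, 3.4785051345825195), 18.434947967529297) [640.3  62.1 162. ]
top 107 [269.3271028  183.54205607] ((269.1069030761719, 184.2827606201172), (7.723230361938477, 22.09010124206543), 85.2363510131836) [634.9 142.4 162. ]
top 25 [312.68 210.  ] ((312.7432556152344, 209.95944213867188), (8.055550575256348, 2.794782876968384), 80.53767395019531) [578.7  56.7 162. ]
top 97 [234.91752577 227.58762887] ((235.5, 227.0), (22.0, 7.0), 90.0) [547.8 212.9 162. ]
top 55 [313.89090909 220.74545455] ((313.5, 221.5), (11.0, 7.0), 90.0) [557.   54.8 162. ]
top 85 [279.82352941 261.62352941] ((279.0, 262.0), (6.0, 22.0), 90.0) [477.3 124.5 162. ]
top dark [266 225   4   5  17] [267.52941176 227.35294118] [544.3 145.9 179. ]
scene 383 [360.18798956 217.36814621] ((361.0000305175781, 219.0
[... 513 characters left out ...]
6046512 295.88113695] ((392.61541748046875, 297.57696533203125), (18.631032943725586, 31.57469940185547), 78.69007110595703) [642.1 140.1 162. ]
scene 1163 [422.92347377 335.19604471] ((414.81646728515625, 344.98931884765625), (43.963409423828125, 71.59635925292969), 52.969608306884766) [714.5 168.  162. ]
scene dark [378 233   8   8  50] [381.14 236.46] [541.5 145.6 179. ]
scene dark [320 300  55  33 179] [342.1452514  319.00558659] [678.6  57.9 179. ]
scene dark [331 316   5   8  17] [332.58823529 319.05882353] [676.3  44.6 179. ]
scene dark [376 325   9   5  17] [380.05882353 325.94117647] [698.9 108.3 179. ]
scene dark [363 330   6   7  14] [366.07142857 332.5       ] [705.8  86.8 179. ]
```

View pics/topz.png

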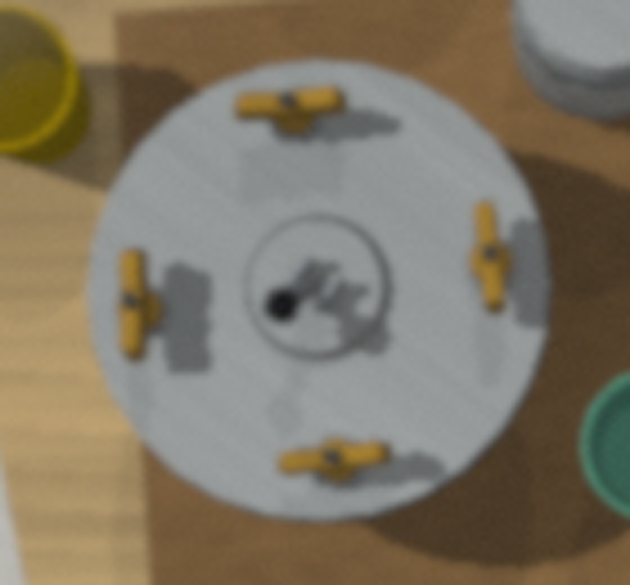

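View pics/scz.png

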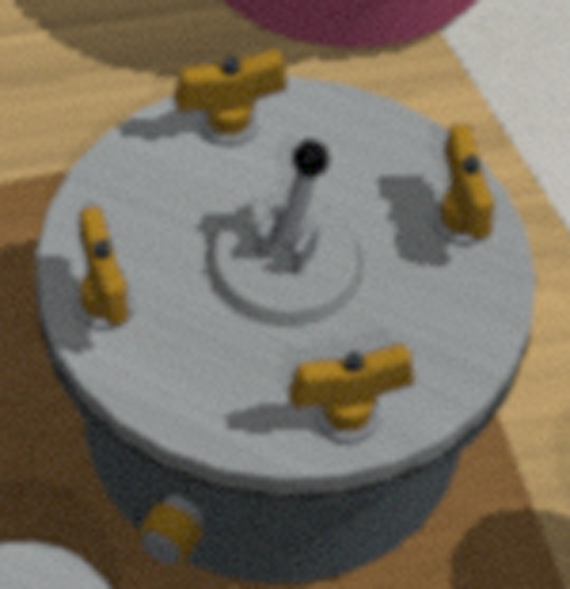

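```bash
python3 - <<'E'
from h import *
A=np.load('top0.npz')['a']; 
# lid edge: ellipse from picture
hsv=cv2.cvtColor(A,cv2.COLOR_BGR2HSV)
m=((hsv[...,1]<60)&(hsv[...,2]>90)).astype(np.uint8); mm=np.zeros_like(m); mm[168:282,220:330]=m[168:282,220:330]
k,l,st,ce=cv2.connectedComponentsWithStats(mm); i=1+np.argmax(st[1:,4]); print(st[i])
cs,_=cv2.findContours((l==i).astype(np.uint8),cv2.RETR_EXTERNAL,cv2.CHAIN_APPROX_NONE)
h=cv2.convexHull(max(cs,key=cv2.contourArea)); e=cv2.fitEllipse(h); print(e, ray('top',*e[0],130)); 
P=np.array([ray('top',*q[0],130) for q in h]);print(cv2.minEnclosingCircle(P[:,:2].astype(np.float32)))
pins={'T':(288,100),'L':(132,300),'R':(490,253),'B':(335,457)}
sp={'B':(231,64),'L':(471,163),'T':(353,360),'R':(102,247)}
K={}
for n in pins:
    u=(np.array(pins[n])+.5)/4.5-.5+[205,160]; v=(np.array(sp[n])+.5)/3.8-.5+[300,195]
    p=ray('top',*u,172); q=ray('scene',*v,172); 
    # triangulate
    M=[]
    for nm,uv in(('top',u),('scene',v)):
        KK,R,t=model(nm); Pm=KK@np.c_[R,t]; M.append((Pm,uv))
    X=cv2.triangulatePoints(M[0][0],M[1][0],M[0][1].reshape(2,1),M[1][1].reshape(2,1)).ravel(); X=X[:3]/X[3]; K[n]=X
    print(n,p.round(1),q.round(1),X.round(1))
print(np.mean(list(K.values()),0))
for a,b in('TB','LR'):
    d=K[a]-K[b]; print(a,b,np.hypot(*d[:2]),np.degrees(np.arctan2(d[1],d[0])),(K[a]+K[b])/2)
u=(np.array([282,304])+.5)/4.5-.5+[205,160]; v=(np.array([311,158])+.5)/3.8-.5+[300,195]
for nm,uv in(('top',u),('scene',v)):print('ball',ray(nm,*uv,179))
E
```

```text
[ 224  173  103  103 7594]
((275.24725341796875, 223.99652099609375), (102.98970031738281, 103.43254852294922), 83.71957397460938) [556.74479393 134.91743501 130.        ]
((557.8848876953125, 135.45872497558594), 107.4695816040039)
T [636.4 142.8 172. ] [637.3 141.5 172. ] [636.6 142.3 170.7]
L [549.2 213.2 172. ] [550.  212.7 172. ] [549.3 213.2 171.1]
R [565.5  55.1 172. ] [566.   54.2 172. ] [565.5  54.7 171.3]
B [477.6 125.2 172. ] [478.6 125.4 172. ] [477.7 125.5 170.9]
[557.26400505 133.90967392 171.00236014]
T B 159.74307871973187 6.037371130966268 [557.12398119 133.89059847 170.82117009]
L R 159.28543560938778 95.83686987693308 [557.40402892 133.92874937 171.18355018]
ball [544.69003499 146.41871077 179.        ]
ball [541.09556425 146.18478138 179.        ]
```

>>> play_rows([
  {"delta_pos": [0.0225, -0.0227, 0], "twist": [0, 0, -0.06], "jaw": 0.2},
  {"delta_pos": [0.0225, -0.0227, 0], "twist": [0, 0, -0.06], "jaw": 0.2},
  {"delta_pos": [0.0225, -0.0227, 0], "twist": [0, 0, -0.06], "jaw": 0.2},
  {"delta_pos": [0.0225, -0.0227, 0], "twist": [0, 0, -0.06], "jaw": 0.2},
  {"delta_pos": [0.0225, -0.0227, 0], "twist": [0, 0, -0.06], "jaw": 0.2},
  {"delta_pos": [0.0225, -0.0227, 0], "twist": [0, 0, -0.06], "jaw": 0.2},
  {"delta_pos": [0.0225, -0.0227, 0], "twist": [0, 0, -0.06], "jaw": 0.2},
  {"delta_pos": [0.0225, -0.0227, 0], "twist": [0, 0, -0.06], "jaw": 0.2},
  {"delta_pos": [0.0225, -0.0227, 0], "twist": [0, 0, -0.06], "jaw": 0.2},
  {"delta_pos": [0.0225, -0.0227, 0], "twist": [0, 0, -0.06], "jaw": 0.2},
  {"delta_pos": [0.0225, -0.0227, 0], "twist": [0, 0, -0.06], "jaw": 0.2},
  {"delta_pos": [0.0225, -0.0227, 0], "twist": [0, 0, -0.06], "jaw": 0.2},
  {"delta_pos": [0.0225, -0.0227, 0], "twist": [0, 0, -0.06], "jaw": 0.2},
  {"delta_pos": [0.0225, -0.0227, 0], "twist": [0, 0, -0.06], "jaw": 0.2},
  {"delta_pos": [0.0225, -0.0227, 0], "twist": [0, 0, -0.06], "jaw": 0.2},
  {"delta_pos": [0.0225, -0.0227, 0], "twist": [0, 0, -0.06], "jaw": 0.2},
  {"delta_pos": [0.0225, -0.0227, 0], "twist": [0, 0, -0.06], "jaw": 0.2},
  {"delta_pos": [0.0225, -0.0227, 0], "twist": [0, 0, -0.06], "jaw": 0.2},
  {"delta_pos": [0.0225, -0.0227, 0], "twist": [0, 0, -0.06], "jaw": 0.2},
  {"delta_pos": [0.0225, -0.0227, 0], "twist": [0, 0, -0.06], "jaw": 0.2},
], grip_force=30)

```text
time_s: 1.77
ee_pos: [637.1, 141.4, 233.2]
ee_rot: [-0.0, 0.684, 0.73, -0.0]
contact_force: [-0.2, 0.1, -0.1]
width: 34.8
```

>>> play_rows([
  {"delta_pos": [0, 0, 0], "twist": [0, 0, 0], "jaw": 0.2},
  {"delta_pos": [0, 0, 0], "twist": [0, 0, 0], "jaw": 0.2},
])

```text
time_s: 1.93
ee_pos: [637.0, 140.3, 232.7]
ee_rot: [0.0, 0.684, 0.73, -0.001]
contact_force: [0.1, 1.0, 0.0]
width: 34.9
```

```bash
cat >> h.py <<'E'
NUT=dict(a=(636.8,142.3),b=(549.1,213.3),c=(477.7,125.5),d=(565.6,54.5))
from scipy.spatial.transform import Rotation as Ro
def st(nut=None,yaw=None):
    s=arm.observe(); q=s['ee_rot']; R=Ro.from_quat([q[1],q[2],q[3],q[0]]).as_matrix()
    y=np.degrees(np.arctan2(R[1,1],R[0,1]))
    print('t',round(s['time_s'],2),'pos',s['ee_pos'].round(1),'yaw',round(y,1),'toolz',R[:,2].round(3),'w',round(s['width'],1),'F',s['contact_force'].round(1),'M',s['wrist_torque'].round(2),'q',s['joint_positions'].round(2))
    if nut: 
        print('to nut',(np.array(NUT[nut])-s['ee_pos'][:2]).round(1), 'dyaw rad', None if yaw is None else round(np.radians(yaw-y),3))
E
python3 -c "
from h import *
st('a',4.4)
a,d=cams.camera('scene'); cv2.imwrite('pics/s1.png',a)"
```

```text
t 1.93 pos [637.  140.3 232.7] yaw 3.7 toolz [-0.001 -0.002 -1.   ] w 34.9 F [0.1 1.  0. ] M [-0.05  0.03  0.04] q [-0.61  0.41  0.44  1.4  -0.17  1.37 -0.1 ]
to nut [-0.2  2. ] dyaw rad 0.012
```

View pics/s1.png

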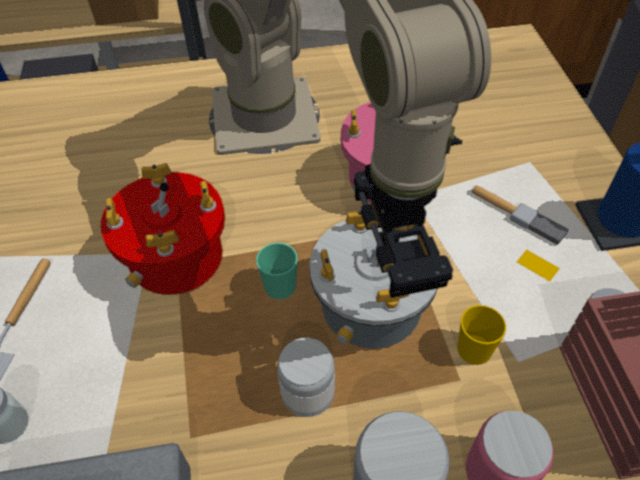

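The gripper hangs over nut a (about pixel 390,297). Going down and gripping.

>>> play_rows([
  {"delta_pos": [0, 0.002, -0.025], "twist": [0, 0, 0.01], "jaw": 0.2},
  {"delta_pos": [0, 0, -0.025], "twist": [0, 0, 0], "jaw": 0.2},
  {"delta_pos": [0, 0, -0.016], "twist": [0, 0, 0], "jaw": 0.2},
  {"delta_pos": [0, 0, -0.008], "twist": [0, 0, 0], "jaw": 0.2},
  {"delta_pos": [0, 0, 0], "twist": [0, 0, 0], "jaw": 0.2},
  {"delta_pos": [0, 0, 0], "twist": [0, 0, 0], "jaw": 0.8},
  {"delta_pos": [0, 0, 0], "twist": [0, 0, 0], "jaw": 1},
  {"delta_pos": [0, 0, 0], "twist": [0, 0, 0], "jaw": 1},
  {"delta_pos": [0, 0, 0], "twist": [0, 0, 0], "jaw": 1},
], grip_force=30)

```text
time_s: 2.73
ee_pos: [636.9, 144.7, 160.7]
ee_rot: [0.0, 0.679, 0.734, 0.001]
contact_force: [0.6, -0.3, -0.7]
width: 15.7
```

```bash
python3 -c "
from h import *
st('a',4.4)"
```

```text
t 2.73 pos [636.9 144.7 160.7] yaw 4.5 toolz [ 0.002  0.001 -1.   ] w 15.7 F [ 0.6 -0.3 -0.7] M [-0.11  0.07  0.03] q [-0.61  0.46  0.42  1.5  -0.19  1.23 -0.08]
to nut [-0.1 -2.4] dyaw rad -0.001
```

>>> play_rows([
  {"delta_pos": [0, -0.001, 0], "twist": [0, 0, 0], "jaw": 1},
  {"delta_pos": [0, 0, 0], "twist": [0, 0, 0], "jaw": 1},
  {"delta_pos": [0, 0, 0], "twist": [0, 0, 0], "jaw": 1},
])

```text
time_s: 2.98
ee_pos: [636.3, 144.2, 160.3]
ee_rot: [-0.0, 0.679, 0.734, 0.0]
contact_force: [-3.9, 2.1, 5.4]
width: 9.9
```

```bash
python3 -c "
from h import *
st('a',4.4)"
```

```text
t 2.98 pos [636.3 144.2 160.3] yaw 4.5 toolz [ 0.     0.001 -1.   ] w 9.9 F [-3.9  2.1  5.4] M [0.25 0.9  0.05] q [-0.6   0.46  0.42  1.5  -0.19  1.23 -0.08]
to nut [ 0.5 -1.9] dyaw rad -0.002
```

>>> play_rows([
  {"delta_pos": [0, 0, 0], "twist": [0, 0, -0.11], "jaw": 1},
  {"delta_pos": [0, 0, 0], "twist": [0, 0, -0.11], "jaw": 1},
  {"delta_pos": [0, 0, 0], "twist": [0, 0, -0.11], "jaw": 1},
  {"delta_pos": [0, 0, 0], "twist": [0, 0, -0.11], "jaw": 1},
  {"delta_pos": [0, 0, 0], "twist": [0, 0, -0.11], "jaw": 1},
  {"delta_pos": [0, 0, 0], "twist": [0, 0, -0.11], "jaw": 1},
  {"delta_pos": [0, 0, 0], "twist": [0, 0, -0.11], "jaw": 1},
  {"delta_pos": [0, 0, 0], "twist": [0, 0, 0], "jaw": 1},
  {"delta_pos": [0, 0, 0], "twist": [0, 0, 0], "jaw": 1},
])

```text
time_s: 3.73
ee_pos: [637.3, 143.8, 160.4]
ee_rot: [0.0, 0.904, 0.427, 0.001]
contact_force: [4.8, 0.7, 3.5]
width: 9.7
```

```bash
python3 -c "
from h import *
st('a',-39)"
```

```text
t 3.73 pos [637.3 143.8 160.4] yaw -39.5 toolz [ 0.003  0.    -1.   ] w 9.7 F [4.8 0.7 3.5] M [ 0.21 -0.73 -0.15] q [-0.71  0.48  0.57  1.5  -0.26  1.23 -0.79]
to nut [-0.5 -1.5] dyaw rad 0.008
```

>>> play_rows([
  {"delta_pos": [0, 0, 0], "twist": [0, 0, 0], "jaw": 0.2},
  {"delta_pos": [0, 0, 0], "twist": [0, 0, 0], "jaw": 0.2},
  {"delta_pos": [0, 0, 0.014], "twist": [0, 0, 0], "jaw": 0.2},
  {"delta_pos": [0, 0, 0.025], "twist": [0, 0, 0], "jaw": 0.2},
  {"delta_pos": [0, 0, 0.025], "twist": [0, 0, 0.11], "jaw": 0.2},
  {"delta_pos": [-0.0267, -0.003, 0], "twist": [0, 0, 0.11], "jaw": 0.2},
  {"delta_pos": [-0.0267, -0.003, 0], "twist": [0, 0, 0.11], "jaw": 0.2},
  {"delta_pos": [-0.0267, -0.003, 0], "twist": [0, 0, 0.11], "jaw": 0.2},
  {"delta_pos": [-0.0267, -0.003, 0], "twist": [0, 0, 0.11], "jaw": 0.2},
  {"delta_pos": [-0.0267, -0.003, 0], "twist": [0, 0, 0.11], "jaw": 0.2},
  {"delta_pos": [-0.0267, -0.003, 0], "twist": [0, 0, 0.11], "jaw": 0.2},
  {"delta_pos": [0, 0, 0], "twist": [0, 0, 0], "jaw": 0.2},
  {"delta_pos": [0, 0, 0], "twist": [0, 0, 0], "jaw": 0.2},
])

```text
time_s: 4.82
ee_pos: [475.0, 125.4, 223.6]
ee_rot: [-0.0, 0.678, 0.735, 0.0]
contact_force: [1.3, -0.1, 0.4]
width: 34.7
```

```bash
python3 -c "
from h import *
st('c',5.5)
for n in('scene','top'):
    a,d=cams.camera(n); cv2.imwrite('pics/%s2.png'%n,a[160:400,200:520] if n=='scene' else a)"
```

```text
t 4.82 pos [475.  125.4 223.6] yaw 4.6 toolz [-0.     0.001 -1.   ] w 34.7 F [ 1.3 -0.1  0.4] M [-0.08  0.04 -0.02] q [-0.8   0.03  0.46  1.84 -0.01  1.28 -0.25]
to nut [2.7 0.1] dyaw rad 0.016
```

View pics/scene2.png

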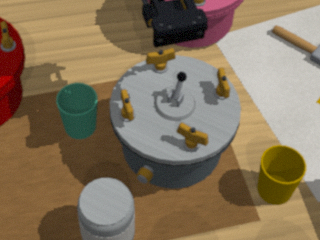

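Nut a (crop 192,138) is now turned about 45°, and the gripper hangs over c. Going down on c.

>>> play_rows([
  {"delta_pos": [0.0025, 0, -0.022], "twist": [0, 0, 0.02], "jaw": 0.2},
  {"delta_pos": [0, 0, -0.022], "twist": [0, 0, 0], "jaw": 0.2},
  {"delta_pos": [0, 0, -0.014], "twist": [0, 0, 0], "jaw": 0.2},
  {"delta_pos": [0, 0, -0.006], "twist": [0, 0, 0], "jaw": 0.4},
  {"delta_pos": [0, 0, 0], "twist": [0, 0, 0], "jaw": 1},
  {"delta_pos": [0, 0, 0], "twist": [0, 0, 0], "jaw": 1},
  {"delta_pos": [0, 0, 0], "twist": [0, 0, 0], "jaw": 1},
  {"delta_pos": [0, 0, 0], "twist": [0, 0, 0], "jaw": 1},
  {"delta_pos": [0, 0, 0], "twist": [0, 0, 0], "jaw": 1},
  {"delta_pos": [0, 0, 0], "twist": [0, 0, 0], "jaw": 1},
])

```text
time_s: 5.75
ee_pos: [477.5, 125.5, 160.4]
ee_rot: [-0.001, 0.672, 0.741, -0.001]
contact_force: [-9.5, -2.1, 7.4]
width: 9.5
```

```bash
python3 -c "
from h import *
st('c',-39)"
```

```text
t 5.75 pos [477.5 125.5 160.4] yaw 5.6 toolz [-0.003  0.    -1.   ] w 9.5 F [-9.5 -2.1  7.4] M [-0.5   2.42 -0.06] q [-0.79  0.1   0.47  1.92 -0.05  1.14 -0.2 ]
to nut [ 0.2 -0. ] dyaw rad -0.779
```

>>> play_rows([
  {"delta_pos": [0, 0, 0], "twist": [0, 0, -0.112], "jaw": 1},
  {"delta_pos": [0, 0, 0], "twist": [0, 0, -0.112], "jaw": 1},
  {"delta_pos": [0, 0, 0], "twist": [0, 0, -0.112], "jaw": 1},
  {"delta_pos": [0, 0, 0], "twist": [0, 0, -0.112], "jaw": 1},
  {"delta_pos": [0, 0, 0], "twist": [0, 0, -0.112], "jaw": 1},
  {"delta_pos": [0, 0, 0], "twist": [0, 0, -0.112], "jaw": 1},
  {"delta_pos": [0, 0, 0], "twist": [0, 0, -0.112], "jaw": 1},
  {"delta_pos": [0, 0, 0], "twist": [0, 0, 0], "jaw": 1},
  {"delta_pos": [0, 0, 0], "twist": [0, 0, 0], "jaw": 1},
])

```text
time_s: 6.5
ee_pos: [477.0, 125.7, 160.3]
ee_rot: [-0.001, 0.904, 0.428, -0.002]
contact_force: [-12.6, -1.1, 10.5]
width: 9.8
```

```bash
python3 -c "
from h import *
st('b',91)"
```

```text
t 6.5 pos [477.  125.7 160.3] yaw -39.3 toolz [-0.004  0.    -1.   ] w 9.8 F [-12.6  -1.1  10.5] M [-0.47  2.97 -0.15] q [-0.83  0.1   0.51  1.92 -0.05  1.14 -0.98]
to nut [72.1 87.6] dyaw rad 2.275
```

>>> play_rows([
  {"delta_pos": [0, 0, 0], "twist": [0, 0, 0], "jaw": 0.2},
  {"delta_pos": [0, 0, 0], "twist": [0, 0, 0], "jaw": 0.2},
  {"delta_pos": [0, 0, 0.014], "twist": [0, 0, 0], "jaw": 0.2},
  {"delta_pos": [0, 0, 0.025], "twist": [0, 0, 0], "jaw": 0.2},
  {"delta_pos": [0, 0, 0.01], "twist": [0, 0, 0.12], "jaw": 0.2},
  {"delta_pos": [0.006, 0.0073, 0], "twist": [0, 0, 0.12], "jaw": 0.2},
  {"delta_pos": [0.006, 0.0073, 0], "twist": [0, 0, 0.12], "jaw": 0.2},
  {"delta_pos": [0.006, 0.0073, 0], "twist": [0, 0, 0.12], "jaw": 0.2},
  {"delta_pos": [0.006, 0.0073, 0], "twist": [0, 0, 0.12], "jaw": 0.2},
  {"delta_pos": [0.006, 0.0073, 0], "twist": [0, 0, 0.12], "jaw": 0.2},
  {"delta_pos": [0.006, 0.0073, 0], "twist": [0, 0, 0.12], "jaw": 0.2},
  {"delta_pos": [0.006, 0.0073, 0], "twist": [0, 0, 0.12], "jaw": 0.2},
  {"delta_pos": [0.006, 0.0073, 0], "twist": [0, 0, 0.12], "jaw": 0.2},
  {"delta_pos": [0.006, 0.0073, 0], "twist": [0, 0, 0.12], "jaw": 0.2},
  {"delta_pos": [0.006, 0.0073, 0], "twist": [0, 0, 0.12], "jaw": 0.2},
  {"delta_pos": [0.006, 0.0073, 0], "twist": [0, 0, 0.12], "jaw": 0.2},
  {"delta_pos": [0.006, 0.0073, 0], "twist": [0, 0, 0.12], "jaw": 0.2},
  {"delta_pos": [0, 0, 0], "twist": [0, 0, 0.12], "jaw": 0.2},
  {"delta_pos": [0, 0, 0], "twist": [0, 0, 0.12], "jaw": 0.2},
  {"delta_pos": [0, 0, 0], "twist": [0, 0, 0.12], "jaw": 0.2},
])

```text
time_s: 8.17
ee_pos: [551.2, 213.4, 209.0]
ee_rot: [0.001, 0.165, 0.986, 0.0]
contact_force: [-0.2, 0.3, -0.3]
width: 35.0
```

>>> play_rows([
  {"delta_pos": [0, 0, 0], "twist": [0, 0, 0.12], "jaw": 0.2},
  {"delta_pos": [0, 0, 0], "twist": [0, 0, 0.12], "jaw": 0.2},
  {"delta_pos": [0, 0, 0], "twist": [0, 0, 0.12], "jaw": 0.2},
  {"delta_pos": [0, 0, 0], "twist": [0, 0, 0], "jaw": 0.2},
  {"delta_pos": [0, 0, 0], "twist": [0, 0, 0], "jaw": 0.2},
])

```text
time_s: 8.58
ee_pos: [551.0, 213.2, 209.0]
ee_rot: [0.0, -0.01, 1.0, 0.0]
contact_force: [0.2, -0.6, 0.1]
width: 34.5
```

```bash
python3 -c "
from h import *
st('b',91)"
```

```text
t 8.58 pos [551.  213.2 209. ] yaw 91.1 toolz [ 0.001  0.001 -1.   ] w 34.5 F [ 0.2 -0.6  0.1] M [ 0.04 -0.   -0.03] q [-0.68  0.27  0.28  1.61 -0.08  1.28  1.2 ]
to nut [-1.9  0.1] dyaw rad -0.002
```

>>> play_rows([
  {"delta_pos": [-0.0018, 0, -0.022], "twist": [0, 0, 0], "jaw": 0.2},
  {"delta_pos": [0, 0, -0.02], "twist": [0, 0, 0], "jaw": 0.2},
  {"delta_pos": [0, 0, -0.007], "twist": [0, 0, 0], "jaw": 0.4},
  {"delta_pos": [0, 0, 0], "twist": [0, 0, 0], "jaw": 0.5},
  {"delta_pos": [0, 0, 0], "twist": [0, 0, 0], "jaw": 1},
  {"delta_pos": [0, 0, 0], "twist": [0, 0, 0], "jaw": 1},
  {"delta_pos": [0, 0, 0], "twist": [0, 0, 0], "jaw": 1},
  {"delta_pos": [0, 0, 0], "twist": [0, 0, 0], "jaw": 1},
  {"delta_pos": [0, 0, 0], "twist": [0, 0, 0], "jaw": 1},
  {"delta_pos": [0, 0, 0], "twist": [0, 0, 0], "jaw": 1},
])

```text
time_s: 9.42
ee_pos: [549.6, 213.9, 160.9]
ee_rot: [0.001, -0.012, 1.0, 0.001]
contact_force: [0.2, 1.6, 6.4]
width: 9.9
```

```bash
python3 -c "
from h import *
st('b',51)"
```

```text
t 9.42 pos [549.6 213.9 160.9] yaw 91.3 toolz [ 0.002  0.002 -1.   ] w 9.9 F [0.2 1.6 6.4] M [0.45 0.01 0.02] q [-0.67  0.3   0.27  1.67 -0.09  1.18  1.21]
to nut [-0.5 -0.6] dyaw rad -0.704
```

>>> play_rows([
  {"delta_pos": [0, 0, 0], "twist": [0, 0, -0.117], "jaw": 1},
  {"delta_pos": [0, 0, 0], "twist": [0, 0, -0.117], "jaw": 1},
  {"delta_pos": [0, 0, 0], "twist": [0, 0, -0.117], "jaw": 1},
  {"delta_pos": [0, 0, 0], "twist": [0, 0, -0.117], "jaw": 1},
  {"delta_pos": [0, 0, 0], "twist": [0, 0, -0.117], "jaw": 1},
  {"delta_pos": [0, 0, 0], "twist": [0, 0, -0.117], "jaw": 1},
  {"delta_pos": [0, 0, 0], "twist": [0, 0, 0], "jaw": 1},
  {"delta_pos": [0, 0, 0], "twist": [0, 0, 0], "jaw": 1},
])

```text
time_s: 10.08
ee_pos: [549.4, 213.3, 160.9]
ee_rot: [0.001, 0.333, 0.943, 0.001]
contact_force: [-1.2, 0.8, 7.9]
width: 9.7
```

```bash
python3 -c "
from h import *
st('d',94)"
```

```text
t 10.08 pos [549.4 213.3 160.9] yaw 51.0 toolz [ 0.001  0.001 -1.   ] w 9.7 F [-1.2  0.8  7.9] M [-0.09  0.36 -0.11] q [-0.76  0.31  0.37  1.67 -0.12  1.18  0.54]
to nut [  16.2 -158.8] dyaw rad 0.75
```

>>> play_rows([
  {"delta_pos": [0, 0, 0], "twist": [0, 0, 0], "jaw": 0.2},
  {"delta_pos": [0, 0, 0], "twist": [0, 0, 0], "jaw": 0.2},
  {"delta_pos": [0, 0, 0.014], "twist": [0, 0, 0], "jaw": 0.2},
  {"delta_pos": [0, 0, 0.025], "twist": [0, 0, 0], "jaw": 0.2},
  {"delta_pos": [0, 0, 0.02], "twist": [0, 0, 0.107], "jaw": 0.2},
  {"delta_pos": [0.0027, -0.0264, 0], "twist": [0, 0, 0.107], "jaw": 0.2},
  {"delta_pos": [0.0027, -0.0264, 0], "twist": [0, 0, 0.107], "jaw": 0.2},
  {"delta_pos": [0.0027, -0.0264, 0], "twist": [0, 0, 0.107], "jaw": 0.2},
  {"delta_pos": [0.0027, -0.0264, 0], "twist": [0, 0, 0.107], "jaw": 0.2},
  {"delta_pos": [0.0027, -0.0264, 0], "twist": [0, 0, 0.107], "jaw": 0.2},
  {"delta_pos": [0.0027, -0.0264, 0], "twist": [0, 0, 0.107], "jaw": 0.2},
  {"delta_pos": [0, 0, 0], "twist": [0, 0, 0], "jaw": 0.2},
  {"delta_pos": [0, 0, 0], "twist": [0, 0, 0], "jaw": 0.2},
])

```text
time_s: 11.17
ee_pos: [565.0, 52.7, 218.5]
ee_rot: [-0.0, -0.033, 0.999, -0.0]
contact_force: [-0.8, 1.4, -0.2]
width: 34.9
```

```bash
python3 -c "
from h import *
st('d',94)"
```

```text
t 11.17 pos [565.   52.7 218.5] yaw 93.8 toolz [-0. -0. -1.] w 34.9 F [-0.8  1.4 -0.2] M [ 0.09 -0.02 -0.01] q [-0.51  0.22  0.39  1.66 -0.08  1.28  1.53]
to nut [0.6 1.8] dyaw rad 0.004
```

>>> play_rows([
  {"delta_pos": [0.0005, 0.0015, -0.024], "twist": [0, 0, 0], "jaw": 0.2},
  {"delta_pos": [0, 0, -0.024], "twist": [0, 0, 0], "jaw": 0.2},
  {"delta_pos": [0, 0, -0.01], "twist": [0, 0, 0], "jaw": 0.4},
  {"delta_pos": [0, 0, 0], "twist": [0, 0, 0], "jaw": 0.5},
  {"delta_pos": [0, 0, 0], "twist": [0, 0, 0], "jaw": 1},
  {"delta_pos": [0, 0, 0], "twist": [0, 0, 0], "jaw": 1},
  {"delta_pos": [0, 0, 0], "twist": [0, 0, 0], "jaw": 1},
  {"delta_pos": [0, 0, 0], "twist": [0, 0, 0], "jaw": 1},
  {"delta_pos": [0, 0, 0], "twist": [0, 0, 0], "jaw": 1},
  {"delta_pos": [0, 0, 0], "twist": [0, 0, 0], "jaw": 1},
])

```text
time_s: 12.0
ee_pos: [566.4, 55.0, 161.9]
ee_rot: [0.001, -0.034, 0.999, -0.0]
contact_force: [0.5, -6.3, 3.4]
width: 9.8
```

```bash
python3 -c "
from h import *
st('d',51)"
```

```text
t 12.0 pos [566.4  55.  161.9] yaw 93.9 toolz [ 0.002 -0.001 -1.   ] w 9.8 F [ 0.5 -6.3  3.4] M [-1.27  0.03  0.07] q [-0.5   0.26  0.38  1.73 -0.1   1.17  1.55]
to nut [-0.8 -0.5] dyaw rad -0.75
```

>>> play_rows([
  {"delta_pos": [0, 0, 0], "twist": [0, 0, -0.108], "jaw": 1},
  {"delta_pos": [0, 0, 0], "twist": [0, 0, -0.108], "jaw": 1},
  {"delta_pos": [0, 0, 0], "twist": [0, 0, -0.108], "jaw": 1},
  {"delta_pos": [0, 0, 0], "twist": [0, 0, -0.108], "jaw": 1},
  {"delta_pos": [0, 0, 0], "twist": [0, 0, -0.108], "jaw": 1},
  {"delta_pos": [0, 0, 0], "twist": [0, 0, -0.108], "jaw": 1},
  {"delta_pos": [0, 0, 0], "twist": [0, 0, -0.108], "jaw": 1},
  {"delta_pos": [0, 0, 0], "twist": [0, 0, 0], "jaw": 1},
  {"delta_pos": [0, 0, 0], "twist": [0, 0, 0], "jaw": 1},
  {"delta_pos": [0, 0, 0], "twist": [0, 0, 0], "jaw": 1},
])

```text
time_s: 12.83
ee_pos: [566.1, 54.1, 162.0]
ee_rot: [0.001, 0.337, 0.941, -0.0]
contact_force: [-1.7, -7.6, 6.4]
width: 9.7
```

```bash
python3 -c "
from h import *
st('d',51)
a,d=cams.camera('scene'); cv2.imwrite('pics/s3.png',cv2.resize(a[180:360,280:480],None,fx=3,fy=3))"
```

```text
t 12.83 pos [566.1  54.1 162. ] yaw 50.6 toolz [ 0.002 -0.002 -1.   ] w 9.7 F [-1.7 -7.6  6.4] M [-1.87  0.47 -0.11] q [-0.59  0.27  0.48  1.73 -0.13  1.17  0.82]
to nut [-0.5  0.4] dyaw rad 0.008
```

View pics/s3.png

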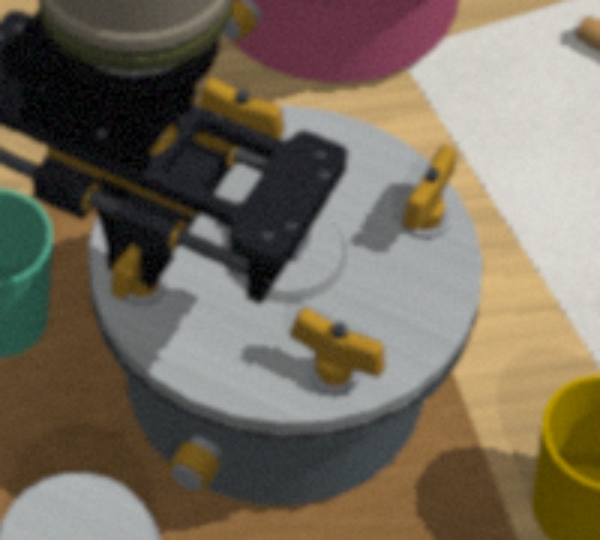

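Nuts a (338,345), b (432,190) and c (240,110) all stand at about 45°, and d is held half way. Step 2 is met, so I'll turn d on home, then b.

>>> play_rows([
  {"delta_pos": [0, 0, 0], "twist": [0, 0, -0.116], "jaw": 1},
  {"delta_pos": [0, 0, 0], "twist": [0, 0, -0.116], "jaw": 1},
  {"delta_pos": [0, 0, 0], "twist": [0, 0, -0.116], "jaw": 1},
  {"delta_pos": [0, 0, 0], "twist": [0, 0, -0.116], "jaw": 1},
  {"delta_pos": [0, 0, 0], "twist": [0, 0, -0.116], "jaw": 1},
  {"delta_pos": [0, 0, 0], "twist": [0, 0, -0.116], "jaw": 1},
  {"delta_pos": [0, 0, 0], "twist": [0, 0, -0.11], "jaw": 1},
  {"delta_pos": [0, 0, 0], "twist": [0, 0, 0], "jaw": 1},
  {"delta_pos": [0, 0, 0], "twist": [0, 0, 0], "jaw": 1},
])

```text
time_s: 13.63
ee_pos: [565.3, 53.6, 161.9]
ee_rot: [0.001, 0.68, 0.734, -0.001]
contact_force: [-7.5, -9.9, 10.3]
width: 10.2
```

```bash
python3 -c "
from h import *
st('b',51)"
```

```text
t 13.63 pos [565.3  53.6 161.9] yaw 4.4 toolz [-0.001 -0.002 -1.   ] w 10.2 F [-7.5 -9.9 10.3] M [-2.43  1.65  0.44] q [-0.68  0.28  0.6   1.74 -0.17  1.17  0.04]
to nut [-16.2 159.7] dyaw rad 0.814
```

>>> play_rows([
  {"delta_pos": [0, 0, 0], "twist": [0, 0, 0], "jaw": 0.2},
  {"delta_pos": [0, 0, 0], "twist": [0, 0, 0], "jaw": 0.2},
  {"delta_pos": [0, 0, 0.014], "twist": [0, 0, 0], "jaw": 0.2},
  {"delta_pos": [0, 0, 0.025], "twist": [0, 0, 0], "jaw": 0.2},
  {"delta_pos": [0, 0, 0.018], "twist": [0, 0, 0.116], "jaw": 0.2},
  {"delta_pos": [-0.0027, 0.0264, 0], "twist": [0, 0, 0.116], "jaw": 0.2},
  {"delta_pos": [-0.0027, 0.0264, 0], "twist": [0, 0, 0.116], "jaw": 0.2},
  {"delta_pos": [-0.0027, 0.0264, 0], "twist": [0, 0, 0.116], "jaw": 0.2},
  {"delta_pos": [-0.0027, 0.0264, 0], "twist": [0, 0, 0.116], "jaw": 0.2},
  {"delta_pos": [-0.0027, 0.0264, 0], "twist": [0, 0, 0.116], "jaw": 0.2},
  {"delta_pos": [-0.0027, 0.0264, 0], "twist": [0, 0, 0.116], "jaw": 0.2},
  {"delta_pos": [0, 0, 0], "twist": [0, 0, 0], "jaw": 0.2},
  {"delta_pos": [0, 0, 0], "twist": [0, 0, 0], "jaw": 0.2},
])

```text
time_s: 14.72
ee_pos: [548.8, 217.2, 217.6]
ee_rot: [-0.0, 0.332, 0.943, 0.001]
contact_force: [-0.7, -0.7, -0.3]
width: 35.0
```

```bash
python3 -c "
from h import *
st('b',51)"
```

```text
t 14.72 pos [548.8 217.2 217.6] yaw 51.3 toolz [-0.     0.001 -1.   ] w 35.0 F [-0.7 -0.7 -0.3] M [-0.07 -0.02 -0.02] q [-0.8   0.27  0.42  1.6  -0.11  1.29  0.53]
to nut [ 0.3 -3.9] dyaw rad -0.004
```

>>> play_rows([
  {"delta_pos": [0.0003, -0.0037, -0.024], "twist": [0, 0, 0], "jaw": 0.2},
  {"delta_pos": [0, 0, -0.024], "twist": [0, 0, 0], "jaw": 0.2},
  {"delta_pos": [0, 0, -0.009], "twist": [0, 0, 0], "jaw": 0.3},
  {"delta_pos": [0, 0, 0], "twist": [0, 0, 0], "jaw": 0.5},
  {"delta_pos": [0, 0, 0], "twist": [0, 0, 0], "jaw": 1},
  {"delta_pos": [0, 0, 0], "twist": [0, 0, 0], "jaw": 1},
  {"delta_pos": [0, 0, 0], "twist": [0, 0, 0], "jaw": 1},
  {"delta_pos": [0, 0, 0], "twist": [0, 0, 0], "jaw": 1},
  {"delta_pos": [0, 0, 0], "twist": [0, 0, 0], "jaw": 1},
  {"delta_pos": [0, 0, 0], "twist": [0, 0, 0], "jaw": 1},
])

```text
time_s: 15.55
ee_pos: [550.9, 211.9, 162.1]
ee_rot: [0.001, 0.333, 0.943, 0.002]
contact_force: [4.3, 3.4, 3.5]
width: 9.9
```

```bash
python3 -c "
from h import *
st('b',4.7)"
```

```text
t 15.55 pos [550.9 211.9 162.1] yaw 51.1 toolz [ 0.003  0.002 -1.   ] w 9.9 F [4.3 3.4 3.5] M [ 0.65 -0.9  -0.12] q [-0.78  0.31  0.41  1.67 -0.13  1.18  0.55]
to nut [-1.8  1.4] dyaw rad -0.809
```

>>> play_rows([
  {"delta_pos": [0, 0, 0], "twist": [0, 0, -0.116], "jaw": 1},
  {"delta_pos": [0, 0, 0], "twist": [0, 0, -0.116], "jaw": 1},
  {"delta_pos": [0, 0, 0], "twist": [0, 0, -0.116], "jaw": 1},
  {"delta_pos": [0, 0, 0], "twist": [0, 0, -0.116], "jaw": 1},
  {"delta_pos": [0, 0, 0], "twist": [0, 0, -0.116], "jaw": 1},
  {"delta_pos": [0, 0, 0], "twist": [0, 0, -0.116], "jaw": 1},
  {"delta_pos": [0, 0, 0], "twist": [0, 0, -0.116], "jaw": 1},
  {"delta_pos": [0, 0, 0], "twist": [0, 0, 0], "jaw": 1},
  {"delta_pos": [0, 0, 0], "twist": [0, 0, 0], "jaw": 1},
])

```text
time_s: 16.3
ee_pos: [549.0, 210.8, 162.0]
ee_rot: [-0.0, 0.679, 0.734, -0.0]
contact_force: [-6.9, -2.9, 13.0]
width: 9.8
```

```bash
python3 -c "
from h import *
st('a',-39)"
```

```text
t 16.3 pos [549.  210.8 162. ] yaw 4.5 toolz [-0.001  0.    -1.   ] w 9.8 F [-6.9 -2.9 13. ] M [-0.7   1.75  0.48] q [-0.88  0.32  0.54  1.68 -0.18  1.19 -0.22]
to nut [ 87.8 -68.5] dyaw rad -0.76
```

>>> play_rows([
  {"delta_pos": [0, 0, 0], "twist": [0, 0, 0], "jaw": 0.2},
  {"delta_pos": [0, 0, 0], "twist": [0, 0, 0], "jaw": 0.2},
  {"delta_pos": [0, 0, 0.014], "twist": [0, 0, 0], "jaw": 0.2},
  {"delta_pos": [0, 0, 0.025], "twist": [0, 0, 0], "jaw": 0.2},
  {"delta_pos": [0, 0, 0.015], "twist": [0, 0, -0.108], "jaw": 0.2},
  {"delta_pos": [0.0146, -0.0115, 0], "twist": [0, 0, -0.108], "jaw": 0.2},
  {"delta_pos": [0.0146, -0.0115, 0], "twist": [0, 0, -0.108], "jaw": 0.2},
  {"delta_pos": [0.0146, -0.0115, 0], "twist": [0, 0, -0.108], "jaw": 0.2},
  {"delta_pos": [0.0146, -0.0115, 0], "twist": [0, 0, -0.108], "jaw": 0.2},
  {"delta_pos": [0.0146, -0.0115, 0], "twist": [0, 0, -0.108], "jaw": 0.2},
  {"delta_pos": [0.0146, -0.0115, 0], "twist": [0, 0, -0.108], "jaw": 0.2},
  {"delta_pos": [0, 0, 0], "twist": [0, 0, 0], "jaw": 0.2},
  {"delta_pos": [0, 0, 0], "twist": [0, 0, 0], "jaw": 0.2},
])

```text
time_s: 17.38
ee_pos: [637.4, 141.0, 214.1]
ee_rot: [0.0, 0.902, 0.432, -0.001]
contact_force: [-1.1, 0.0, -0.4]
width: 34.7
```

```bash
python3 -c "
from h import *
st('a',-39)"
```

```text
t 17.38 pos [637.4 141.  214.1] yaw -38.8 toolz [-0.001 -0.001 -1.   ] w 34.7 F [-1.1  0.  -0.4] M [-0.09  0.1  -0.05] q [-0.79  0.47  0.69  1.44 -0.3   1.34 -0.75]
to nut [-0.6  1.3] dyaw rad -0.003
```

>>> play_rows([
  {"delta_pos": [-0.0005, 0.0012, -0.024], "twist": [0, 0, 0], "jaw": 0.2},
  {"delta_pos": [0, 0, -0.022], "twist": [0, 0, 0], "jaw": 0.2},
  {"delta_pos": [0, 0, -0.007], "twist": [0, 0, 0], "jaw": 0.3},
  {"delta_pos": [0, 0, 0], "twist": [0, 0, 0], "jaw": 0.5},
  {"delta_pos": [0, 0, 0], "twist": [0, 0, 0], "jaw": 1},
  {"delta_pos": [0, 0, 0], "twist": [0, 0, 0], "jaw": 1},
  {"delta_pos": [0, 0, 0], "twist": [0, 0, 0], "jaw": 1},
  {"delta_pos": [0, 0, 0], "twist": [0, 0, 0], "jaw": 1},
  {"delta_pos": [0, 0, 0], "twist": [0, 0, 0], "jaw": 1},
  {"delta_pos": [0, 0, 0], "twist": [0, 0, 0], "jaw": 1},
])

```text
time_s: 18.22
ee_pos: [637.2, 143.5, 163.0]
ee_rot: [-0.0, 0.902, 0.432, 0.001]
contact_force: [-1.7, 1.0, 6.3]
width: 9.8
```

```bash
python3 -c "
from h import *
st('a',-85.3)
a,d=cams.camera('scene'); cv2.imwrite('pics/s4.png',cv2.resize(a[180:360,280:480],None,fx=3,fy=3))
a,d=cams.camera('top'); cv2.imwrite('pics/t4.png',cv2.resize(a[160:290,205:345],None,fx=4,fy=4))"
```

```text
t 18.22 pos [637.2 143.5 163. ] yaw -38.8 toolz [ 0.001  0.001 -1.   ] w 9.8 F [-1.7  1.   6.3] M [ 0.02  0.65 -0.03] q [-0.78  0.5   0.68  1.5  -0.32  1.25 -0.74]
to nut [-0.4 -1.2] dyaw rad -0.812
```

View pics/s4.png

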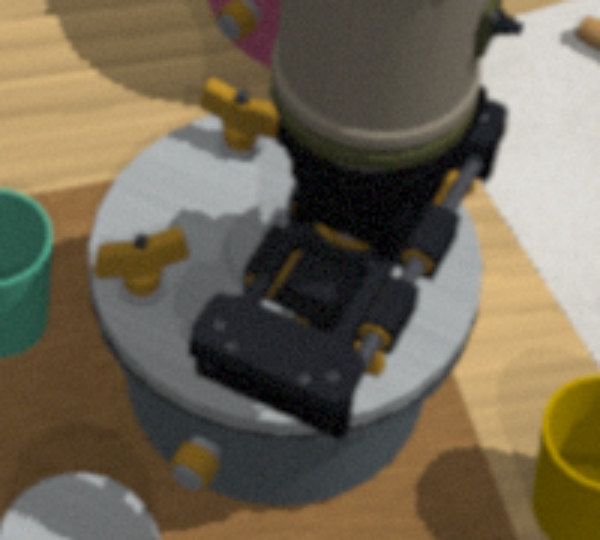

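View pics/t4.png

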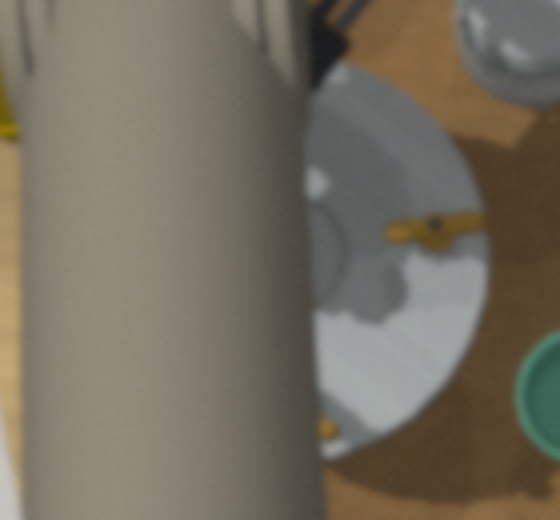

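d (140,250) points at the centre. b is hidden, but it ended with the same stop torque. Turning a home.

>>> play_rows([
  {"delta_pos": [0, 0, 0], "twist": [0, 0, -0.116], "jaw": 1},
  {"delta_pos": [0, 0, 0], "twist": [0, 0, -0.116], "jaw": 1},
  {"delta_pos": [0, 0, 0], "twist": [0, 0, -0.116], "jaw": 1},
  {"delta_pos": [0, 0, 0], "twist": [0, 0, -0.116], "jaw": 1},
  {"delta_pos": [0, 0, 0], "twist": [0, 0, -0.116], "jaw": 1},
  {"delta_pos": [0, 0, 0], "twist": [0, 0, -0.116], "jaw": 1},
  {"delta_pos": [0, 0, 0], "twist": [0, 0, -0.116], "jaw": 1},
  {"delta_pos": [0, 0, 0], "twist": [0, 0, 0], "jaw": 1},
  {"delta_pos": [0, 0, 0], "twist": [0, 0, 0], "jaw": 1},
])

```text
time_s: 19.07
ee_pos: [637.6, 142.8, 163.0]
ee_rot: [0.0, 0.999, 0.041, 0.001]
contact_force: [0.1, -2.4, 7.0]
width: 9.8
```

```bash
python3 -c "
from h import *
st('c',-39)"
```

```text
t 19.07 pos [637.6 142.8 163. ] yaw -85.3 toolz [ 0.002 -0.001 -1.   ] w 9.8 F [ 0.1 -2.4  7. ] M [-0.44  0.27  0.46] q [-0.89  0.55  0.84  1.51 -0.42  1.27 -1.48]
to nut [-159.9  -17.3] dyaw rad 0.809
```

>>> play_rows([
  {"delta_pos": [0, 0, 0], "twist": [0, 0, 0], "jaw": 0.2},
  {"delta_pos": [0, 0, 0], "twist": [0, 0, 0], "jaw": 0.2},
  {"delta_pos": [0, 0, 0.014], "twist": [0, 0, 0], "jaw": 0.2},
  {"delta_pos": [0, 0, 0.025], "twist": [0, 0, 0], "jaw": 0.2},
  {"delta_pos": [0, 0, 0.018], "twist": [0, 0, 0.116], "jaw": 0.2},
  {"delta_pos": [-0.0265, -0.0029, 0], "twist": [0, 0, 0.116], "jaw": 0.2},
  {"delta_pos": [-0.0265, -0.0029, 0], "twist": [0, 0, 0.116], "jaw": 0.2},
  {"delta_pos": [-0.0265, -0.0029, 0], "twist": [0, 0, 0.116], "jaw": 0.2},
  {"delta_pos": [-0.0265, -0.0029, 0], "twist": [0, 0, 0.116], "jaw": 0.2},
  {"delta_pos": [-0.0265, -0.0029, 0], "twist": [0, 0, 0.116], "jaw": 0.2},
  {"delta_pos": [-0.0265, -0.0029, 0], "twist": [0, 0, 0.116], "jaw": 0.2},
  {"delta_pos": [0, 0, 0], "twist": [0, 0, 0], "jaw": 0.2},
  {"delta_pos": [0, 0, 0], "twist": [0, 0, 0], "jaw": 0.2},
])

```text
time_s: 20.15
ee_pos: [477.3, 126.1, 219.9]
ee_rot: [-0.001, 0.902, 0.432, 0.001]
contact_force: [0.1, -0.7, -0.6]
width: 35.0
```

```bash
python3 -c "
from h import *
st('c',-39)"
```

```text
t 20.15 pos [477.3 126.1 219.9] yaw -38.8 toolz [ 0.001  0.003 -1.   ] w 35.0 F [ 0.1 -0.7 -0.6] M [-0.13  0.07  0.08] q [-1.1   0.03  0.78  1.85 -0.02  1.27 -0.99]
to nut [ 0.4 -0.6] dyaw rad -0.004
```

>>> play_rows([
  {"delta_pos": [0.0003, -0.0005, -0.025], "twist": [0, 0, 0], "jaw": 0.2},
  {"delta_pos": [0, 0, -0.024], "twist": [0, 0, 0], "jaw": 0.2},
  {"delta_pos": [0, 0, -0.01], "twist": [0, 0, 0], "jaw": 0.3},
  {"delta_pos": [0, 0, 0], "twist": [0, 0, 0], "jaw": 0.5},
  {"delta_pos": [0, 0, 0], "twist": [0, 0, 0], "jaw": 1},
  {"delta_pos": [0, 0, 0], "twist": [0, 0, 0], "jaw": 1},
  {"delta_pos": [0, 0, 0], "twist": [0, 0, 0], "jaw": 1},
  {"delta_pos": [0, 0, 0], "twist": [0, 0, 0], "jaw": 1},
  {"delta_pos": [0, 0, 0], "twist": [0, 0, 0], "jaw": 1},
  {"delta_pos": [0, 0, 0], "twist": [0, 0, 0], "jaw": 1},
  {"delta_pos": [0, 0, 0], "twist": [0, 0, -0.116], "jaw": 1},
  {"delta_pos": [0, 0, 0], "twist": [0, 0, -0.116], "jaw": 1},
  {"delta_pos": [0, 0, 0], "twist": [0, 0, -0.116], "jaw": 1},
  {"delta_pos": [0, 0, 0], "twist": [0, 0, -0.116], "jaw": 1},
  {"delta_pos": [0, 0, 0], "twist": [0, 0, -0.116], "jaw": 1},
  {"delta_pos": [0, 0, 0], "twist": [0, 0, -0.116], "jaw": 1},
  {"delta_pos": [0, 0, 0], "twist": [0, 0, -0.116], "jaw": 1},
  {"delta_pos": [0, 0, 0], "twist": [0, 0, 0], "jaw": 1},
  {"delta_pos": [0, 0, 0], "twist": [0, 0, 0], "jaw": 1},
])

```text
time_s: 21.73
ee_pos: [477.9, 126.2, 160.7]
ee_rot: [-0.001, 0.999, 0.041, -0.0]
contact_force: [-5.3, 1.5, 6.3]
width: 9.9
```

```bash
python3 -c "
from h import *
st('c',-85)"
```

```text
t 21.73 pos [477.9 126.2 160.7] yaw -85.3 toolz [-0.     0.001 -1.   ] w 9.9 F [-5.3  1.5  6.3] M [0.14 1.41 0.45] q [-1.15  0.11  0.86  1.93 -0.09  1.14 -1.74]
to nut [-0.2 -0.7] dyaw rad 0.005
```

>>> play_rows([
  {"delta_pos": [0, 0, 0], "twist": [0, 0, 0], "jaw": 0.2},
  {"delta_pos": [0, 0, 0], "twist": [0, 0, 0], "jaw": 0.2},
  {"delta_pos": [0, 0, 0.014], "twist": [0, 0, 0], "jaw": 0.2},
  {"delta_pos": [0, 0, 0.025], "twist": [0, 0, 0], "jaw": 0.2},
  {"delta_pos": [-0.01, 0.01, 0.02], "twist": [0, 0, 0.1], "jaw": 1},
  {"delta_pos": [0.0, 0.01, 0.02], "twist": [0, 0, 0.1], "jaw": 1},
  {"delta_pos": [0, 0.01, 0.02], "twist": [0, 0, 0.1], "jaw": 1},
  {"delta_pos": [0.01, 0.0123, 0], "twist": [0, 0, 0.1], "jaw": 1},
  {"delta_pos": [0.0185, 0, 0], "twist": [0, 0, 0.1], "jaw": 1},
  {"delta_pos": [0.0182, 0, 0], "twist": [0, 0, 0.1], "jaw": 1},
  {"delta_pos": [0, 0, 0], "twist": [0, 0, 0.1], "jaw": 1},
  {"delta_pos": [0, 0, 0], "twist": [0, 0, 0.1], "jaw": 1},
  {"delta_pos": [0, 0, 0], "twist": [0, 0, 0], "jaw": 1},
])

```text
time_s: 22.82
ee_pos: [515.2, 167.3, 258.8]
ee_rot: [0.0, 0.904, 0.429, 0.0]
contact_force: [-0.4, 1.1, 0.8]
width: 0.8
```

```bash
python3 -c "
from h import *
st()
for n in('scene','top'):
    a,d=cams.camera(n); cv2.imwrite('pics/%s5.png'%n,cv2.resize(a[180:360,280:480],None,fx=3,fy=3) if n=='scene' else cv2.resize(a[160:290,205:345],None,fx=4,fy=4))"
```

```text
t 22.82 pos [515.2 167.3 258.8] yaw -39.3 toolz [ 0.001 -0.001 -1.   ] w 0.8 F [-0.4  1.1  0.8] M [-0.09  0.06 -0.02] q [-1.13  0.15  0.82  1.68 -0.11  1.36 -0.98]
```

View pics/scene5.png

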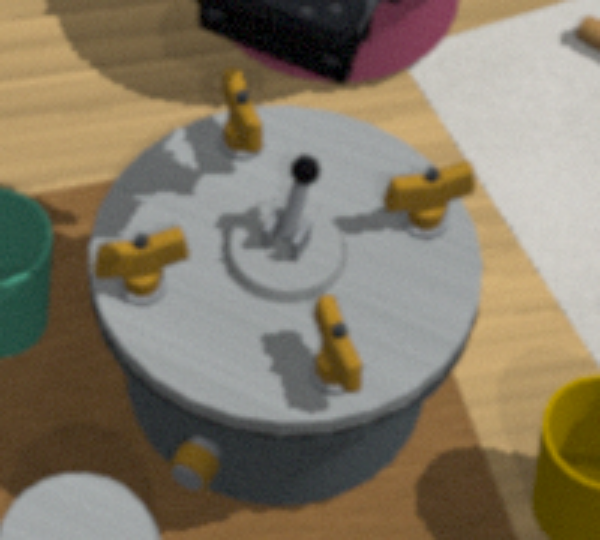

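View pics/top5.png

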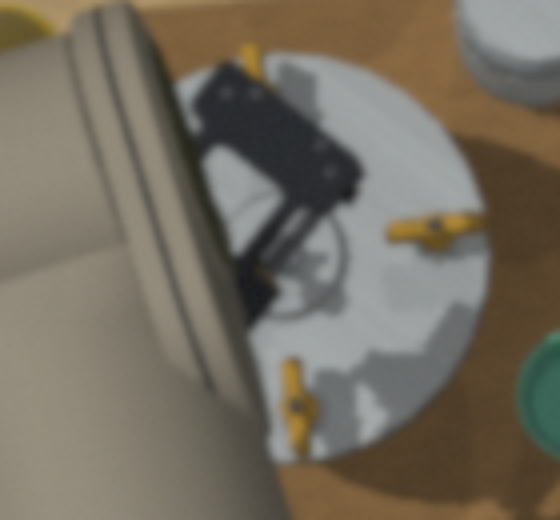

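All four bars point at the centre, at (242,110), (432,195), (140,250) and (338,345). The ball (305,170) is still on the open side. Going down behind it to push.

>>> play_rows([
  {"delta_pos": [-0.0005, 0.001, -0.025], "twist": [0, 0, 0], "jaw": 1},
  {"delta_pos": [0, 0, -0.025], "twist": [0, 0, 0], "jaw": 1},
  {"delta_pos": [0, 0, -0.017], "twist": [0, 0, 0], "jaw": 1},
  {"delta_pos": [0, 0, -0.008], "twist": [0, 0, 0], "jaw": 1},
  {"delta_pos": [0, 0, 0], "twist": [0, 0, 0], "jaw": 1},
])

```text
time_s: 23.33
ee_pos: [513.4, 168.4, 182.4]
ee_rot: [0.0, 0.905, 0.426, -0.001]
contact_force: [-0.7, 0.8, 0.1]
width: 0.3
```

```bash
python3 -c "
from h import *
st()
a,d=cams.camera('scene'); cv2.imwrite('pics/s6.png',cv2.resize(a[150:330,280:480],None,fx=3,fy=3))"
```

```text
t 23.33 pos [513.4 168.4 182.4] yaw -39.6 toolz [-0.002 -0.001 -1.   ] w 0.3 F [-0.7  0.8  0.1] M [-0.1   0.15  0.02] q [-1.11  0.22  0.81  1.79 -0.17  1.2  -0.94]
```

View pics/s6.png

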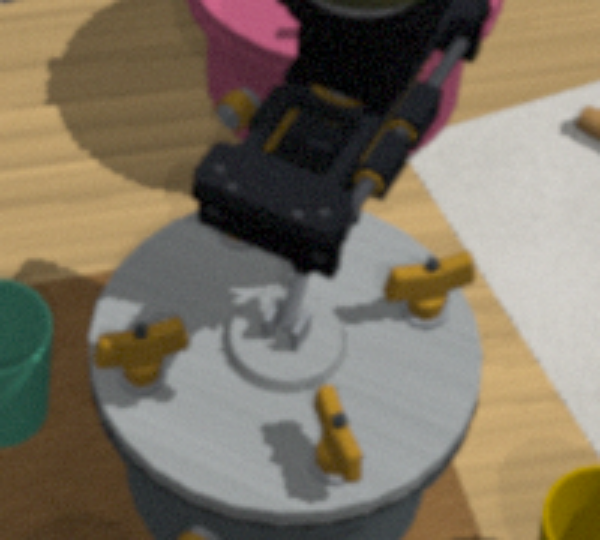

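>>> play_rows([
  {"delta_pos": [0.0039, -0.0032, 0.002], "twist": [0, 0, 0], "jaw": 1},
  {"delta_pos": [0.0039, -0.0032, 0], "twist": [0, 0, 0], "jaw": 1},
  {"delta_pos": [0.0039, -0.0032, 0], "twist": [0, 0, 0], "jaw": 1},
  {"delta_pos": [0.0039, -0.0032, 0], "twist": [0, 0, 0], "jaw": 1},
  {"delta_pos": [0.0039, -0.0032, 0], "twist": [0, 0, 0], "jaw": 1},
  {"delta_pos": [0.0039, -0.0032, 0], "twist": [0, 0, 0], "jaw": 1},
  {"delta_pos": [0.0039, -0.0032, 0], "twist": [0, 0, 0], "jaw": 1},
  {"delta_pos": [0.0039, -0.0032, 0], "twist": [0, 0, 0], "jaw": 1},
  {"delta_pos": [0.0039, -0.0032, 0], "twist": [0, 0, 0], "jaw": 1},
  {"delta_pos": [0.0039, -0.0032, 0], "twist": [0, 0, 0], "jaw": 1},
  {"delta_pos": [0, 0, 0], "twist": [0, 0, 0], "jaw": 1},
])

```text
time_s: 24.3
ee_pos: [553.9, 135.5, 185.4]
ee_rot: [0.0, 0.905, 0.426, -0.0]
contact_force: [-0.7, -1.5, -0.5]
width: 0.6
```

```bash
python3 -c "
from h import *
st()
s=arm.observe(); d=s['ee_pos'][:2]-[557.3,133.9]; x=np.array([.777,-.629]); print(d@x, d@[.629,.777])
a,d=cams.camera('scene'); cv2.imwrite('pics/s7.png',cv2.resize(a[150:330,280:480],None,fx=3,fy=3))"
```

```text
t 24.3 pos [553.9 135.5 185.4] yaw -39.5 toolz [ 0.    -0.001 -1.   ] w 0.6 F [-0.7 -1.5 -0.5] M [-0.15  0.13 -0.02] q [-1.    0.31  0.82  1.71 -0.23  1.23 -0.81]
-3.5940006423269084 -0.9155850081513962
```

View pics/s7.png

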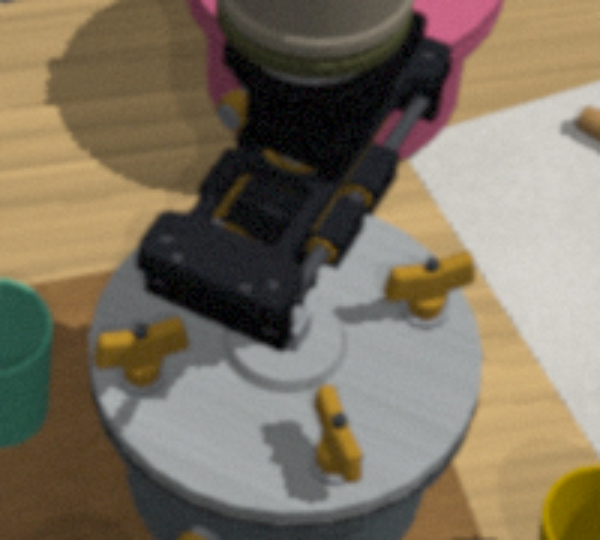

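Lever is hidden under the gripper, so I push in small steps until the stop resists.

>>> play_rows([
  {"delta_pos": [0.0016, -0.0013, 0], "twist": [0, 0, 0], "jaw": 1},
  {"delta_pos": [0.0016, -0.0013, 0], "twist": [0, 0, 0], "jaw": 1},
  {"delta_pos": [0, 0, 0], "twist": [0, 0, 0], "jaw": 1},
])

```text
time_s: 24.6
ee_pos: [556.4, 133.9, 185.4]
ee_rot: [-0.0, 0.904, 0.427, -0.0]
contact_force: [-1.3, 0.4, -0.4]
width: 0.5
```

>>> play_rows([
  {"delta_pos": [0.0016, -0.0013, 0], "twist": [0, 0, 0], "jaw": 1},
  {"delta_pos": [0.0008, -0.0006, 0], "twist": [0, 0, 0], "jaw": 1},
  {"delta_pos": [0, 0, 0], "twist": [0, 0, 0], "jaw": 1},
])

```text
time_s: 24.85
ee_pos: [559.0, 132.0, 185.6]
ee_rot: [0.0, 0.904, 0.427, 0.0]
contact_force: [-1.8, 0.8, -0.2]
width: 0.3
```

>>> play_rows([
  {"delta_pos": [0.0016, -0.0013, 0], "twist": [0, 0, 0], "jaw": 1},
  {"delta_pos": [0.0016, -0.0013, 0], "twist": [0, 0, 0], "jaw": 1},
  {"delta_pos": [0, 0, 0], "twist": [0, 0, 0], "jaw": 1},
])

```text
time_s: 25.1
ee_pos: [560.5, 131.0, 185.3]
ee_rot: [-0.002, 0.904, 0.427, -0.001]
contact_force: [-10.4, 5.0, 3.7]
width: 0.3
```

>>> play_rows([
  {"delta_pos": [0.0012, -0.001, 0], "twist": [0, 0, 0], "jaw": 1},
  {"delta_pos": [0.0008, -0.0006, 0], "twist": [0, 0, 0], "jaw": 1},
  {"delta_pos": [0, 0, 0], "twist": [0, 0, 0], "jaw": 1},
])

```text
time_s: 25.35
ee_pos: [560.9, 130.9, 185.2]
ee_rot: [-0.003, 0.904, 0.428, -0.003]
contact_force: [-19.0, 9.0, 9.7]
width: 0.5
```

The force jumps to about 21 N: the lever is at its hard stop. Backing off, lifting, and moving aside.

>>> play_rows([
  {"delta_pos": [-0.008, 0.0065, 0], "twist": [0, 0, 0], "jaw": 1},
  {"delta_pos": [-0.012, 0.0095, 0], "twist": [0, 0, 0], "jaw": 1},
  {"delta_pos": [-0.01, 0.008, 0.02], "twist": [0, 0, 0], "jaw": 1},
  {"delta_pos": [-0.01, 0.01, 0.03], "twist": [0, 0, 0], "jaw": 1},
  {"delta_pos": [-0.015, 0.02, 0.03], "twist": [0, 0, 0], "jaw": 1},
  {"delta_pos": [-0.015, 0.025, 0.02], "twist": [0, 0, 0], "jaw": 1},
  {"delta_pos": [-0.015, 0.025, 0], "twist": [0, 0, 0], "jaw": 1},
  {"delta_pos": [-0.015, 0.025, 0], "twist": [0, 0, 0], "jaw": 1},
  {"delta_pos": [0, 0, 0], "twist": [0, 0, 0], "jaw": 1},
  {"delta_pos": [0, 0, 0], "twist": [0, 0, 0], "jaw": 1},
])

```text
time_s: 26.18
ee_pos: [463.6, 258.3, 285.8]
ee_rot: [0.0, 0.904, 0.428, 0.001]
contact_force: [0.6, -0.9, -0.3]
width: 0.2
```

```bash
python3 -c "
from h import *
st()
for n in('scene','top'):
    a,d=cams.camera(n); cv2.imwrite('pics/%s8.png'%n,cv2.resize(a[180:380,250:510],None,fx=3,fy=3) if n=='scene' else a)
    g=a.max(2); r=(slice(215,270),slice(350,400)) if n=='scene' else (slice(205,245),slice(260,295))
    m=(g[r]<45).astype(np.uint8); k,l,s,ce=cv2.connectedComponentsWithStats(m)
    for i in range(1,k):
        if s[i,4]>10: c=ce[i]+[r[1].start,r[0].start]; p=ray(n,*c,179); print(n,s[i,4],c,p.round(1),'lid x',((p[:2]-[557.3,133.9])@[.777,-.629]).round(1))"
```

```text
t 26.18 pos [463.6 258.3 285.8] yaw -39.3 toolz [ 0.001  0.    -1.   ] w 0.2 F [ 0.6 -0.9 -0.3] M [-0.13  0.08  0.03] q [-1.29  0.1   0.75  1.66 -0.07  1.41 -1.21]
scene 60 [369.66666667 255.03333333] [574.1 120.2 179. ] lid x 21.7
top 17 [279.64705882 212.        ] [574.  121.5 179. ] lid x 20.8
```

View pics/scene8.png

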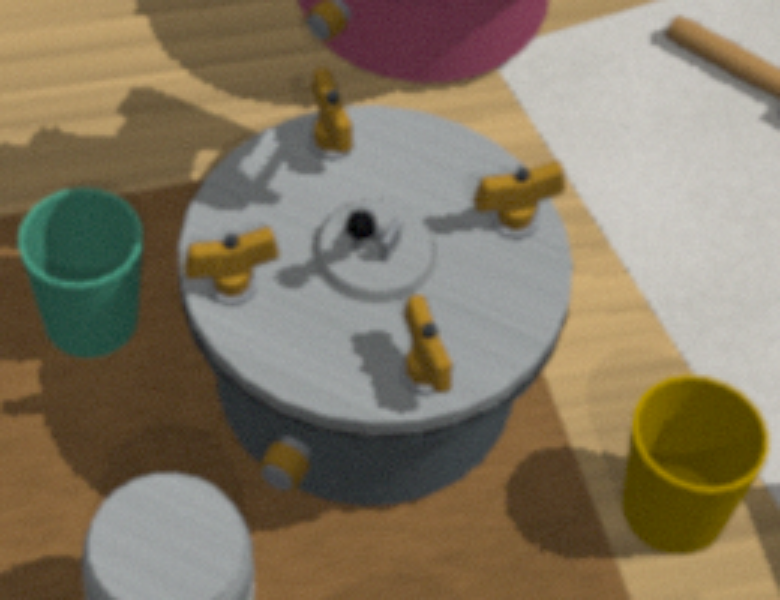

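View pics/top8.png

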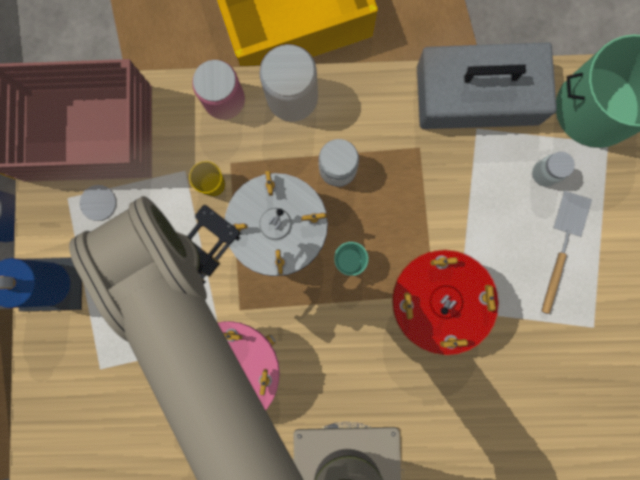

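The ball is at 21–22 mm on the shut side (21.5 expected at the stop), all four bars point at the centre, and the tin and cups are unmoved. The arm is clear, so I'm handing in.

```bash
python3 -c "
from h import *
print(workorder.finish_job())"
```

```text
the job is handed in; nothing more can be done
None
```

All four wing nuts are home and the vent lever is shut. I handed the job in at about 26 s of the 72 s allowed, and no verdict came back.

- **First pass:** I turned nut a about half way, then c, b and d. A picture showed a, b and c at about 45°, and d was gripped at the half-way angle.
- **Second pass:** I turned d home without letting go after its half turn, then b, then a and c. Each ended against its stop at about 0.45 N m.
- **Vent lever:** I swung it over only after a picture showed all four bars pointing at the lid's centre. I pushed until the force rose to about 23 N, so it was at its stop.
- **Last checks:** Both cameras put the ball 21 to 22 mm on the shut side, where 21.5 mm is expected. All four bars pointed at the centre, the tin and both cups looked upright and in place, and the gripper was clear with no contact force.

No check failed. The lever was hidden under the gripper while I pushed it, so I went by force and confirmed it afterwards in the pictures. I compared the tin and cups by eye and did not measure them.

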